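# Index the polish carousel to the red tin

### The arm

A 6-joint arm with a two-finger parallel gripper is mounted at the origin on the work surface. World frame = base frame: x ahead of the robot, y to its left, z up, the work surface at z = 0. Lengths are in m, angles in rad, forces in N, time in s.
With the tool pointing down it reaches from about 0.275 to 0.875 m from the base axis. Payload 12.5 kg.
Tool frame: the origin (TCP) lies on the centre line of the jaws, within the pads' length; the fingertips stand r.finger_overhang ahead of it and the grasp point (between the pads) lies 3 mm ahead of it (r.finger_overhang is the distance from the TCP to the fingertips, in m); z points along the fingers, y is the line along which they close (so a half turn about z gives the same grasp; the last joint's range is limited). The gripper opens to 85 mm and grips with 20 to 120 N. Pads are 22 mm wide; open, the fingers measure 114 mm over their backs; the gripper's body (76 mm by 85 mm) begins 54 mm behind the grasp point. The pads swing forward as they close: fully open they stand 13 mm farther back than shut.
Start: joints at [1.101, 0.351, 1.652, -0, 1.139, -0.085], TCP at [0.206, 0.51, 0.253] pointing down, gripper open.
Joint ranges: [-2.75, 2.75], [-0.79, 2.1], [0.01, 2.65], [-1.57, 4.71], [0.07, 3.14], [-2.87, 2.87]. Speed limits (rad/s): [2.22, 2.22, 2.79, 3.14, 3.14, 3.14].

### API

Orientations are given as a unit quaternion [x, y, z, w].
In Python, from cell import r, optics gives the robot as it stands. The module is installed in compiled form; this text tells all that it offers. Calls block until the motion is done:
- r.move_to(position, orientation): joint-space move of the TCP to a pose.
- r.move_linear(position, rot=None, vel=0.15): straight line of the TCP; rot=None keeps the orientation; vel is the mean speed in m/s.
- r.set_joints(angles): joint-space move.
- r.set_gripper(opening, squeeze=None): opening from 0.0 (shut) to 1.0 (fully open); squeeze is the grip in N (None keeps the last); returns when the fingers have stopped.
- r.sleep(seconds).
- r.inverse_kinematics(position, orientation): joint angles nearest the present ones, or None.
- optics.get_image(name): name is "scene" or "top"; returns a dict with "pixels" (400x640x3 uint8, red, green, blue), "depth" (400x640 float32, m along the optical axis (not along the pixel's ray), 0 where there is no reading), "fx", "fy", "cx", "cy" (pixels), "camera_from_world" (4x4, takes a point from world to camera coordinates). Camera axes: x right, y down, z forward; pixel columns grow to the right and rows downward; lengths in m; the calibration is good to about 2 mm. A picture is of the moment at which its call begins.
A pose or a line that the arm cannot do raises r.PlanningError and nothing moves.
- r.hand_in(): hands the job in; it is judged then, once.
Readings, each from a call of its own:
- r.current_t(): time.
- r.current_q(): joint angles.
- r.current_qvel(): joint speeds.
- r.current_effort(): joint torques, N m.
- r.current_tool_pos(): TCP position.
- r.current_ee_rot(): TCP orientation.
- r.current_contact_force(): force on the tool from outside, world axes, zero at the start.
- r.current_torque(): the same for the moment, N m.
- r.current_opening(): opening from 0.0 (shut) to 1.0 (fully open).
- r.current_finger_force(): force on a finger pad.
Only numpy, scipy, OpenCV 4.12 (cv2) and the standard library are available. Lean on these libraries where they do the work, as an engineer would, in place of code of your own. Each camera call takes 0.05 s, during which the arm holds its last target. There are 200 camera calls.

### The job

Turn the shoe-polish carousel by one click, whichever way is right, so that the tin with the red lid, now in the cup next to the one at the yellow pointer, comes to rest in front of the pointer. The upright orange pegs on its rim are there to push it by; keep the red and the blue tin sitting in their cups all the while.

Things in the scene. Friction and masses are not known exactly. Their poses are not given: they have to be found in the camera images.
- stand: Fixed grey round stand of the carousel. Origin: on the turning axis at the bench top; +x points to the yellow pointer (64 mm high, a bar with an arrow head, 144 to 215 mm from the axis). On it turns a disc 270 mm across, top face 62 mm above the bench, with six orange upright pegs, 16 mm thick, tops at 112 mm, 115 mm from the axis, at the start at 30, 90, 150, 210, 270 and 330 degrees from the stand's +x.
- carousel (a joint): Turn of the disc with its cups and pegs, rad, 0 at the start, growing anticlockwise seen from above. A spring detent holds it every 60 degrees (1.047) either way; past halfway (30 degrees) it runs on by itself to the next rest. Damped: it does not coast. Pushing a peg at 50 to 100 mm/s takes about 3 to 6 N.
- red_tin: Round polish tin with red lid, 50 mm across, 30 mm high, loose in one of six cups on the disc (wall 10 mm high, 56 mm inside, centres 72 mm from the axis, every 60 degrees, one in front of the pointer at every click). Origin: centre of its underside, 62 mm above the bench; z up. Starts at +60 or -60 degrees from the stand's +x.
- blue_tin: The same tin with a blue lid, in the other of the two cups beside the pointer. Origin: centre of its underside. Tins with white, black and green lids stand in three of the other cups and one cup is empty.
There are look-alikes about, which are no part of the job. What is meant by the red_tin is not brown, and is the larger of those in its own colour. Of the things shaped like the blue_tin, the blue one is meant.

How it is judged:
At the end, for the whole second after the job is handed in: The disc rests within 10 degrees of one click (60 degrees) from its start; the red tin stands still in its cup in front of the pointer, within 15 mm along and 16 mm across the stand's +x axis; the red and blue tins are upright on the disc (undersides 55 to 69 mm above the bench) (x of red_tin in the frame of stand between 0.057 and 0.087 m and y of red_tin in the frame of stand between -0.016 and 0.016 m and (value of joint carousel between 0.87 and 1.22 rad or value of joint carousel between -1.22 and -0.87 rad) and velocity of joint carousel between -0.05 and 0.05 rad/s and height (world z) of red_tin between 0.055 and 0.069 m and angle between each of red_tin, blue_tin's own z axis and vertical below 0.15 rad and height (world z) of blue_tin between 0.055 and 0.069 m and linear speed of red_tin below 0.02 m/s); the robot touches nothing.
It fails at once if the red tin is lifted out of its cup (by more than about 20 mm), tipped or knocked off (height (world z) of red_tin above 0.085 m or height (world z) of red_tin below 0.05 m or angle between red_tin's own z axis and vertical above 0.35 rad).
It fails at once if the blue tin is lifted out of its cup (by more than about 20 mm), tipped or knocked off (height (world z) of blue_tin above 0.085 m or height (world z) of blue_tin below 0.05 m or angle between blue_tin's own z axis and vertical above 0.35 rad).
It also fails if it takes over 30 s, if anything falls off the work surface, if the arm or the gripper's body presses on something with over 40 N, if the wrist force passes 120 N, or if a joint passes its speed limit or range.

## Working session

There is one attempt and no reset: what is moved stays moved. The work goes in short steps, each a Python script; the robot and the scene stay as the last script left them, time stands still between calls to the robot, and variables do not carry over. Pictures are saved under pics/ and viewed, at most 10 in all, crops included, and the job is handed in when it is done.

```bash
mkdir -p pics; python3 - <<'E'
from cell import r, optics
import cv2,numpy as np
for n in("scene","top"):
    d=optics.get_image(n); cv2.imwrite(f"pics/{n}0.png",d["pixels"][:,:,::-1]); np.savez(f"{n}.npz",**d)
    print(d["fx"],d["cx"],d["cy"],np.linalg.inv(d["camera_from_world"]).round(3))
print(r.finger_overhang,r.current_ee_rot(),r.current_t())
E
```

```text
386.97238374929515 318.35792957702796 198.2871519841191 [[ 0.137  0.657 -0.741  1.261]
 [ 0.99  -0.1    0.095 -0.106]
 [-0.012 -0.747 -0.665  0.58 ]
 [ 0.     0.     0.     1.   ]]
494.12355298619883 317.52177600027244 204.4763442242643 [[ 0.004 -0.992  0.125  0.582]
 [-1.    -0.002  0.018 -0.036]
 [-0.017 -0.125 -0.992  0.941]
 [ 0.     0.     0.     1.   ]]
0.022 [ 1.91181544e-01  9.81554561e-01 -4.91103273e-04 -1.44463881e-04] 0.1
```

View pics/top0.png

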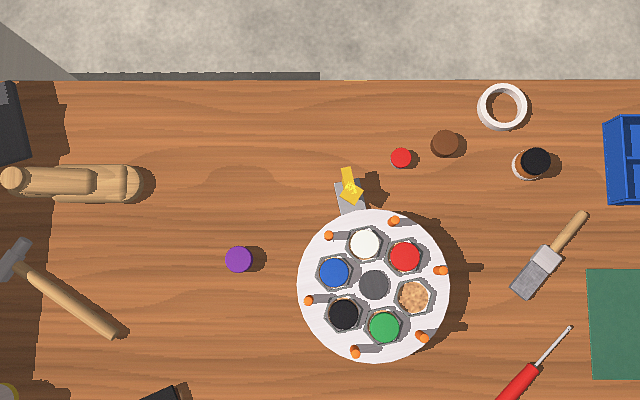

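View pics/scene0.png

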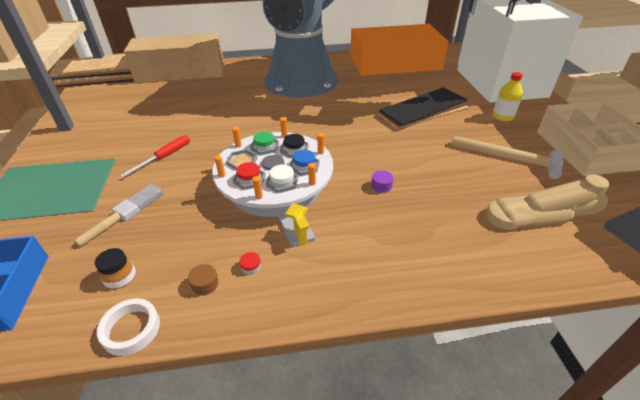

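The top view shows the pointer at (350,185), red at (405,257) and blue at (335,272). Red is on the clockwise side, so the disc turns anticlockwise (+60°). The small red lid at (401,157) and the brown one on the bench are decoys. Next I measure the pegs.

```bash
cat > h.py <<'E'
import cv2,numpy as np
def ray(d,u,v,z):
    T=np.linalg.inv(d["camera_from_world"]); k=T[:3,:3]@[(u-d["cx"])/d["fx"],(v-d["cy"])/d["fy"],1]
    return T[:3,3]+k*(z-T[2,3])/k[2]
def blobs(d,lo,hi,z,amin=20,roi=(180,375,280,460)):
    m=cv2.inRange(cv2.cvtColor(np.ascontiguousarray(d["pixels"]),cv2.COLOR_RGB2HSV),lo,hi)
    k=np.zeros_like(m); k[roi[0]:roi[1],roi[2]:roi[3]]=1
    n,_,s,c=cv2.connectedComponentsWithStats(m*k)
    return [(c[i].round(1),s[i,4],ray(d,*c[i],z)) for i in range(1,n) if s[i,4]>=amin]
def fit(P):
    A=np.c_[2*P[:,:2],np.ones(len(P))]; s=np.linalg.lstsq(A,(P[:,:2]**2).sum(1),rcond=None)[0]
    return s[:2],np.sqrt(s[2]+s[:2]@s[:2])
E
python3 - <<'E'
from h import *
from cell import r
d=dict(np.load("top.npz"))
b=blobs(d,(7,150,120),(18,255,255),.108)
P=np.array([x[2] for x in b]); c,R=fit(P); print("axis",c,"R",R)
for x in b: print(x[0],x[1],x[2].round(3),np.degrees(np.arctan2(*(x[2][:2]-c)[::-1])).round(1), np.hypot(*(x[2][:2]-c)).round(4))
for n,lo,hi in(("red",(0,180,120),(4,255,255)),("blue",(105,120,80),(125,255,255)),("yel",(20,150,120),(32,255,255))):
    for x in blobs(d,lo,hi,.092 if n!="yel" else .064,60,(160,375,280,460)):
        e=x[2][:2]-c; print(n,x[0],x[1],x[2].round(3),np.hypot(*e).round(3),np.degrees(np.arctan2(e[1],e[0])).round(1))
# depth check at disc rim/red lid
dep=d["depth"]
for u,v in((405,257),(374,285),(375,215)):
    T=np.linalg.inv(d["camera_from_world"]);z=dep[v,u];print((T@[(u-d["cx"])/d["fx"]*z,(v-d["cy"])/d["fy"]*z,z,1])[:3].round(3))
E
```

```text
axis [ 0.56883393 -0.10947054] R 0.11817587084917261
[334.2 192.6] 21 [ 0.708 -0.049  0.108] 23.6 0.1515
[381.7 208.2] 29 [ 0.681 -0.129  0.108] -10.0 0.1139
[316.9 234.1] 81 [ 0.637 -0.02   0.108] 52.9 0.1125
[393.3 220.6] 93 [ 0.66  -0.149  0.108] -23.2 0.0993
[328.1 235. ] 71 [ 0.635 -0.039  0.108] 46.8 0.0973
[335.  334.4] 208 [ 0.472 -0.05   0.108] 148.5 0.1136
[440.1 270. ] 117 [ 0.578 -0.225  0.108] -85.6 0.1159
[307.9 300.8] 68 [ 0.526 -0.005  0.108] 112.3 0.1127
[421.5 336.2] 120 [ 0.47  -0.192  0.108] -140.2 0.1287
[354.5 351.6] 103 [ 0.445 -0.082  0.108] 167.5 0.1271
red [400.5 162.8] 117 [ 0.763 -0.165  0.092] 0.202 -15.9
red [404.7 256.2] 654 [ 0.601 -0.169  0.092] 0.068 -62.1
blue [333.7 272.3] 647 [ 0.573 -0.048  0.092] 0.061 86.1
yel [349.5 186.7] 503 [ 0.725 -0.077  0.064] 0.159 11.8
[ 0.599 -0.17   0.091]
[ 0.551 -0.119  0.07 ]
[ 0.675 -0.123  0.059]
```

Wood pixels got into the mask, so I tighten it and fit only the six pegs.

```bash
python3 - <<'E'
from h import *
from cell import r
d=dict(np.load("top.npz"))
b=[x for x in blobs(d,(7,200,150),(18,255,255),.105,25) if np.hypot(*(x[0]-[374,286]))<76 and np.hypot(*(x[0]-[374,286]))>55]
P=np.array([x[2] for x in b]); c,R=fit(P); print("axis",c,"R",R)
a=np.degrees(np.arctan2(P[:,1]-c[1],P[:,0]-c[0]))
for x,t in zip(b,a): print(x[0],x[1],x[2].round(3),t.round(1))
m=lambda s:np.array([ray(d,*s,.092)])[0][:2]-c
for s in((404.7,256.2),(333.7,272.3)): e=m(s);print(np.hypot(*e),np.degrees(np.arctan2(e[1],e[0])))
e=ray(d,349.5,186.7,.064)[:2]-c;print(np.hypot(*e),np.degrees(np.arctan2(e[1],e[0])))
E
```

```text
axis [ 0.55480438 -0.11637802] R 0.11012122886052335
[392.6 220.6] 36 [ 0.66  -0.148  0.105] -16.5
[439.2 270.2] 51 [ 0.577 -0.224  0.105] -78.2
[418.2 335.8] 32 [ 0.47  -0.187  0.105] -140.2
0.06995637077900906 -49.06070221190743
0.07049885371224889 75.12002605614654
0.1747274091283761 13.026358853070438
```

```bash
cat >> h.py <<'E'
from scipy.spatial.transform import Rotation as Ro
def pose(c,deg,z,s,R=.117):
    a=np.radians(deg); rad=np.array([np.cos(a),np.sin(a),0]); y=s*np.array([-np.sin(a),np.cos(a),0]); zz=np.array([0,0,-1.])
    return (np.r_[c+R*rad[:2],z]),Ro.from_matrix(np.c_[np.cross(y,zz),y,zz]).as_quat()
E
python3 - <<'E'
from h import *
from cell import r
d=dict(np.load("top.npz"))
P=np.array([ray(d,*p,.105) for p in((392.6,220.6),(328.1,235),(439.5,270.1),(307.9,300.8),(420,336),(354.5,351.6))])
c,R=fit(P); a=np.degrees(np.arctan2(P[:,1]-c[1],P[:,0]-c[0])); print(c,R,a.round(1),np.hypot(*(P[:,:2]-c).T).round(3))
th=np.mean([(x-30+30)%60-30 for x in a]); print("stand yaw mod 60",th, c)
np.save("c.npy",np.r_[c,th])
for s in(1,-1):
    for deg in(th-150-17,th-150+33):
        p,q=pose(c,deg,.11,s); j=r.inverse_kinematics(p,q); print(s,deg,p.round(3),None if j is None else np.round(j,2))
E
```

```text
[ 0.55261878 -0.11447906] 0.11265235183841306 [ -17.2   42.5  -77.3  103.8 -137.6  163.4] [0.113 0.112 0.113 0.113 0.112 0.113]
stand yaw mod 60 12.925832514880478 [ 0.55261878 -0.11447906]
1 -154.07416748511952 [ 0.447 -0.166  0.11 ] [-0.45  0.44  1.95 -0.    0.75  0.67]
1 -104.07416748511952 [ 0.524 -0.228  0.11 ] [-0.49  0.57  1.71 -0.    0.86 -0.25]
-1 -154.07416748511952 [ 0.447 -0.166  0.11 ] [-0.45  0.44  1.95 -0.    0.75 -2.48]
-1 -104.07416748511952 [ 0.524 -0.228  0.11 ] None
```

The six pegs fit within 1 mm, the stand yaw is 12.9°, and red sits at about −60° from the pointer. Both poses are reachable with s=1, so I push the peg at 210°.

```bash
python3 - <<'E'
from h import *
from cell import r,optics
*c,th=np.load("c.npy"); c=np.array(c); base=th-150
r.set_gripper(0.0)
p,q=pose(c,base-18,.25,1); r.move_to(p,q)
p,q=pose(c,base-18,.11,1); r.move_linear(p,q,vel=.12)
print(r.current_t(),r.current_contact_force())
for k in np.arange(-8,34,6):
    p,q=pose(c,base+k,.11,1); r.move_linear(p,q,vel=.07); print(k,np.round(r.current_contact_force(),1),r.current_t())
r.sleep(.5); d=optics.get_image("top"); cv2.imwrite("pics/top1.png",d["pixels"][:,:,::-1]); print(r.current_t())
E
```

```text
4.7167 [0.06082921 0.18659235 0.20253929]
-8 [-1.7  4.5  2.8] 5.1583
-2 [-0.3  0.4  0.1] 5.4833
4 [ 0.4  0.5 -0. ] 5.8083
10 [-0.6  0.5  0.9] 6.1333
16 [-0.1 -0.4 -0.6] 6.4583
22 [-0.1  0.4  0. ] 6.7833
28 [-0.7 -0.4 -0.6] 7.1083
7.6583
```

View pics/top1.png

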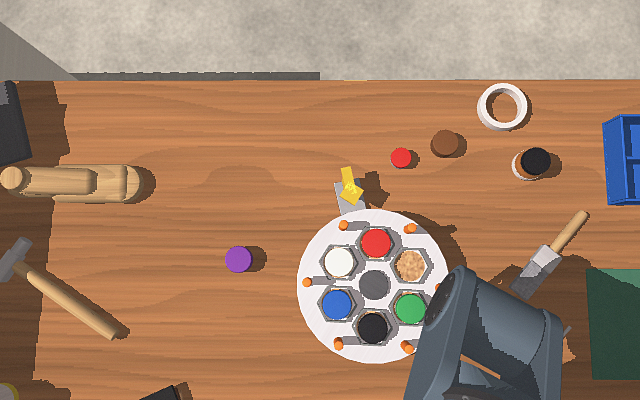

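The disc has turned about 47°, with red at (376,243) heading for the spot white left at (365,243). It is not at rest yet, so I measure and follow it on.

```bash
cat >> h.py <<'E'
def state(d,c,th):
    o=[]
    for lo,hi in(((0,180,120),(4,255,255)),((105,120,80),(125,255,255))):
        for x in blobs(d,lo,hi,.092,300): e=x[2][:2]-c; o.append((round(np.hypot(*e),4),round(np.degrees(np.arctan2(e[1],e[0]))-th,1),x[1]))
    return o
E
python3 - <<'E'
from h import *
from cell import r,optics
*c,th=np.load("c.npy"); c=np.array(c); base=th-150
print(state(dict(np.load("top.npz")),c,th))
print(state(optics.get_image("top"),c,th), r.current_tool_pos())
for k in (32,36,40,44):
    p,q=pose(c,base+k,.11,1); r.move_linear(p,q,vel=.05); print(k,np.round(r.current_contact_force(),1),state(optics.get_image("top"),c,th))
r.sleep(.4);print(state(optics.get_image("top"),c,th),r.current_t())
E
```

```text
[(np.float64(0.0728), np.float64(-61.8), np.int32(654)), (np.float64(0.0694), np.float64(60.0), np.int32(647))]
[(np.float64(0.0713), np.float64(-17.5), np.int32(638)), (np.float64(0.07), np.float64(105.5), np.int32(670))] [ 0.51435819 -0.22503051  0.10999437]
32 [ 0.7  0.1 -0.5] [(np.float64(0.0712), np.float64(-17.5), np.int32(640)), (np.float64(0.07), np.float64(105.5), np.int32(670))]
36 [-0.6  0.4 -0.3] [(np.float64(0.0708), np.float64(-7.9), np.int32(641)), (np.float64(0.0703), np.float64(115.1), np.int32(676))]
40 [-0.2  0.6 -0.3] [(np.float64(0.0705), np.float64(-1.9), np.int32(639)), (np.float64(0.0705), np.float64(121.1), np.int32(676))]
44 [ 0.   0.3 -0.6] [(np.float64(0.0705), np.float64(-1.9), np.int32(637)), (np.float64(0.0704), np.float64(121.1), np.int32(675))]
[(np.float64(0.0705), np.float64(-1.9), np.int32(638)), (np.float64(0.0704), np.float64(121.1), np.int32(675))] 9.625
```

The disc is at 59.9°–61.1° and no longer moving. I lift clear, check once more and hand in.

```bash
python3 - <<'E'
from h import *
from cell import r,optics
*c,th=np.load("c.npy"); c=np.array(c); base=th-150
p,q=pose(c,base+40,.11,1); r.move_linear(p,q,vel=.05)
p,q=pose(c,base+40,.25,1); r.move_linear(p,q,vel=.12)
r.sleep(.5)
s=state(optics.get_image("top"),c,th); print(s,np.round(r.current_contact_force(),1),r.current_t())
if len(s)==2 and abs(s[0][1])<4 and abs(s[1][1]-120)<4: print(r.hand_in())
E
```

```text
[(np.float64(0.0705), np.float64(-1.9), np.int32(637)), (np.float64(0.0704), np.float64(121.1), np.int32(675))] [-0.3  0.7 -0.3] 11.8083
the job is handed in; nothing more can be done
None
```

The carousel was turned one click anticlockwise: the red tin rests in front of the pointer, about 2° off, the red and blue tins are still in their cups, and the job was handed in at about 12 s with the arm clear.

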